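Square up turbine blades in a row on the inspection tray

ROBOT

A 6-joint arm with a two-finger parallel gripper is mounted at the origin on the work surface. World frame = base frame: x ahead of the robot, y to its left, z up, the work surface at z = 0. Lengths are in m, angles in rad, forces in N, time in s.
With the tool pointing down it reaches from about 0.325 to 0.9 m from the base axis. Payload 6.1 kg.
Tool frame: the origin (TCP) lies on the centre line of the jaws, within the pads' length; the fingertips stand 22 mm ahead of it and the grasp point (between the pads) lies 3 mm ahead of it; z points along the fingers, y is the line along which they close (so a half turn about z gives the same grasp; the last joint's range is limited). The gripper opens to 87 mm and grips with 3 to 60 N. Pads are 19 mm wide; open, the fingers measure 117 mm over their backs; the gripper's body (75 mm by 190 mm) begins 51 mm behind the grasp point.
Start: joints at [1.146, 0.22, 1.526, -0, 1.395, -0.126], TCP at [0.184, 0.597, 0.216] pointing down, gripper open.
Joint ranges: [-2.98, 2.98], [-0.91, 2.08], [0.09, 2.57], [-1.24, 4.39], [0.2, 2.65], [-2.68, 2.68]. Speed limits (rad/s): [2.57, 2.57, 3.01, 3.14, 3.14, 3.14].

INTERFACE

Orientations are given as a rotation vector (axis times angle).
In Python, from station import telemetry, optics, r gives the robot as it stands.
- The arm moves only by the tool step_arm, never from a script. Its argument "increments" is one flat list of numbers, 4 for each row, row after row: the shift along the tool's x, y, z scaled (see below), then the turn about the tool's z scaled (see below). In form: [dx, dy, dz, twist, dx, dy, dz, twist, ...]. A call has 1 to 20 rows; each row shifts and turns the commanded pose from where the row before left it, along the tool's axes as they then stand; what a row does not reach is not made up. The controller multiplies each number of a shift by 0.04 m and each number of a turn by 4 degrees. A row lasts 1/12 s, in which the tool goes at most 41.7 mm and 7.16 degrees, less where a joint would pass 70% of its speed; a pose out of reach is approached as far as the arm can. A call with a number of a shift or a turn outside -1 to 1 is refused whole. A call with a gripper value outside its range is refused whole. "fingers" is the closure, from 0 (fully open) to 1 (shut), set as the call begins (left out, the last holds). The fingers move at their own pace and stop on an object; the grip force is fixed at half the most. Time passes only in rows, so rows that do not move let the fingers close. It gives the time, the measured TCP pose, the force, the opening and the grip force at its end, in the units of the state.
- telemetry.observe(): the state, without advancing time (a new reading comes with each control period).
- optics.read_camera(name): name is "scene" or "top" or "wrist"; returns the picture (400x640x3 uint8, red, green, blue); there is no depth.
- optics.camera_params(name): a dict with "camera_matrix" (3x3 intrinsics, pixels), "xyz" and "orientation" of the camera in the world; the wrist camera has in their place "hand_eye" (4x4, takes a point from camera to tool coordinates, whose origin is the TCP and whose axes are the flange's). Camera axes: x right, y down, z forward; pixel columns grow to the right and rows downward; lengths in m; the calibration is good to about 2 mm. A picture is of the moment at which its call begins: read the wrist's pose just before it. camera_params takes no time and is no camera call.
- r.sign_off(): hands the job in; it is judged then, once.
Trained networks look in the newest picture that a camera, given by its name, has taken for a name from the list of things; names that differ only in an ending like _2 or _b are one class to them, and where a whole thing is asked for, a point or a joint stands for the part that bears it (a point fixed in the world has none). Each returns a list of dicts, best first, with "confidence" (0 to 1); they miss things now and then, are a little off and sometimes report something else, mostly with a low value. They report only what shows in the picture. A call takes as long as a camera call. They do not tell look-alikes from the thing itself.
- optics.find_in(thing, camera): "point" ([x, y, z] in m, in world coordinates, good to about 4 mm: the middle of the surface that is visible of it).
The state is a dict: "clock": time; "joint_pos": joint angles; "dq": joint speeds; "joint_torque": joint torques, N m; "tcp_pos": TCP position; "ee_rot": TCP orientation; "force": force on the tool from outside, world axes, zero at the start; "ft_torque": the same for the moment, N m; "opening": finger opening in m; "grasp_force": force on a finger pad.
Only numpy, scipy, OpenCV 4.12 (cv2) and the standard library are available. Lean on these libraries where they do the work, as an engineer would, in place of code of your own. Each camera call takes 0.05 s, during which the arm holds its last target. There are 200 camera calls.

TASK

The three small turbine blades have been put down anyhow on the blue inspection tray. Slide them into one neat row: every root end up flat against the back fence, the blades side by side and touching with no gaps, and the row closed up against the red end stop; any order will do. Keep the blades flat on the tray, do not lift or tip them, and leave everything else on the tray and bench where it lies.

Things in the scene. Friction and masses are not known exactly. Their poses are not given: they have to be found in the camera images.
- tray: Inspection tray, screwed down: aluminium plate 300 mm deep (its x), 460 mm wide (its y), blue liner with its top 8 mm above the bench. Origin: under the middle of the plate, at bench height; x points away from the robot to the back fence, y left, z up. Front and right side are open, with no lip. Bar handles at both ends reach 260 mm from the middle and 21 mm above the bench.
- tray_fence (a point): Middle of the back fence's front face, at liner level (126 mm along the tray's x from its origin, 8 mm up). The fence is a straight, rigid aluminium bar along the tray's y over its whole width, 24 mm thick, top 32 mm above the liner.
- stop: Red end stop clamped on the fence near the tray's left end, immovable, its place along the fence varies. Its arm, 150 mm long, 14 mm thick, 28 mm high, reaches from the fence towards the robot, square to the fence; its black knob reaches 55 mm above the liner. Origin: liner level, in the corner of the fence face and the arm's right face; axes as the tray's; the row goes on its -y side.
- blade_a: Loose grey metal turbine blade, 0.42 kg give or take 30 %, lying flat with its root towards the fence. 150 mm long (its x), 52 mm wide (its y), 32 mm high. Origin: middle of its underside, with the centre of mass within 5 mm of it along x; x points to the root end, z up. It slides on the liner under 1.5 to 4 N. The three are alike.
- blade_a_root (a point): Bottom middle of this blade's root end face (75 mm along its +x from its origin, at the underside's level). Behind the face: 36 mm of fir-tree root, 52 mm wide, its ribs 16, 20 and 24 mm thick at half height, then the platform, 8 mm long, 52 mm wide, 32 mm high, on which the blade rests.
- blade_a_tip (a point): Bottom middle of this blade's tip end face (75 mm along its -x from its origin). The tip shroud is 12 mm long, 52 mm wide and 32 mm high with a flat end face; the blade rests on it too. Between it and the platform runs the twisted aerofoil, 94 mm long, about 46 mm wide, its edges 10 to 22 mm above the liner.
- blade_b: Loose grey metal turbine blade, 0.42 kg give or take 30 %, lying flat with its root towards the fence. 150 mm long (its x), 52 mm wide (its y), 32 mm high. Origin: middle of its underside, with the centre of mass within 5 mm of it along x; x points to the root end, z up. It slides on the liner under 1.5 to 4 N. The three are alike but for one red tick on this one's shroud.
- blade_b_root (a point): Bottom middle of this blade's root end face (75 mm along its +x from its origin, at the underside's level). Behind the face: 36 mm of fir-tree root, 52 mm wide, its ribs 16, 20 and 24 mm thick at half height, then the platform, 8 mm long, 52 mm wide, 32 mm high, on which the blade rests.
- blade_b_tip (a point): Bottom middle of this blade's tip end face (75 mm along its -x from its origin). The tip shroud is 12 mm long, 52 mm wide and 32 mm high with a flat end face; the blade rests on it too. Between it and the platform runs the twisted aerofoil, 94 mm long, about 46 mm wide, its edges 10 to 22 mm above the liner.
- blade_c: Loose grey metal turbine blade, 0.42 kg give or take 30 %, lying flat with its root towards the fence. 150 mm long (its x), 52 mm wide (its y), 32 mm high. Origin: middle of its underside, with the centre of mass within 5 mm of it along x; x points to the root end, z up. It slides on the liner under 1.5 to 4 N. The three are alike but for two red ticks on this one's shroud.
- blade_c_root (a point): Bottom middle of this blade's root end face (75 mm along its +x from its origin, at the underside's level). Behind the face: 36 mm of fir-tree root, 52 mm wide, its ribs 16, 20 and 24 mm thick at half height, then the platform, 8 mm long, 52 mm wide, 32 mm high, on which the blade rests.
- blade_c_tip (a point): Bottom middle of this blade's tip end face (75 mm along its -x from its origin). The tip shroud is 12 mm long, 52 mm wide and 32 mm high with a flat end face; the blade rests on it too. Between it and the platform runs the twisted aerofoil, 94 mm long, about 46 mm wide, its edges 10 to 22 mm above the liner.
- ref_block: Hardness reference block, a steel disc 60 mm across and 16 mm high, lying on the front left corner of the tray. Origin under its middle. To be left alone.
- caliper: Digital caliper lying flat on the bench left of the tray, 205 mm long along x, 10 mm high. Origin at bench height, mid-length. To be left alone.
- torch: Black hand torch lying on the bench right of the tray, about 140 mm long along x, 34 mm high. Origin at bench height. To be left alone.
- mug: White mug, 80 mm across, 92 mm high, on the right of the bench. Origin under its middle. To be left alone.
- discs: Stack of grinding discs, 100 mm across, 25 mm high, on the left of the bench. Origin under its middle. To be left alone.
Things that resemble listed ones, but are neither listed nor needed, are in the scene too. What is shaped like the blade_c but purple is not meant. What is shaped like the blade_a but turquoise is not meant.

How it is judged:
At the end, for the whole second after the job is handed in: All three blades lie flat and still on the liner, each root end within 5 mm of the fence and square to it within 0.06 rad, side by side in any order in the three 52 mm places from the red stop; the first, second and third lie within 6, 10 and 14 mm of closed up, nothing else shifted (x of each of blade_a_root, blade_b_root, blade_c_root in the frame of tray above 0.121 m and angle between the x axis of each of blade_a, blade_b, blade_c and the x axis of tray, either way round below 0.06 rad and angle between each of blade_a, blade_b, blade_c's own z axis and vertical below 0.06 rad and linear speed of each of blade_a, blade_b, blade_c below 0.01 m/s and (y of blade_a in the frame of stop between -0.032 and -0.022 m or y of blade_a in the frame of stop between -0.088 and -0.074 m or y of blade_a in the frame of stop between -0.144 and -0.126 m) and z of each of blade_a, blade_b, blade_c in the frame of tray below 0.012 m and (y of blade_b in the frame of stop between -0.032 and -0.022 m or y of blade_b in the frame of stop between -0.088 and -0.074 m or y of blade_b in the frame of stop between -0.144 and -0.126 m) and (y of blade_c in the frame of stop between -0.032 and -0.022 m or y of blade_c in the frame of stop between -0.088 and -0.074 m or y of blade_c in the frame of stop between -0.144 and -0.126 m)); the robot touches nothing.
It fails at once if a blade is lifted off the tray or tipped up (underside 12 mm clear of the liner at its middle, or tilted by more than 0.25 rad) (z of any of blade_a, blade_b, blade_c in the frame of tray above 0.02 m or angle between any of blade_a, blade_b, blade_c's own z axis and vertical above 0.25 rad).
It fails at once if one of the other things on the tray or the bench is shifted by more than 20 mm (distance of any of ref_block, caliper, torch, mug, discs from where it was at the start of the episode above 0.02 m).
It also fails if it takes over 61 s, if anything falls off the work surface, if the arm or the gripper's body presses on something with over 40 N, if the wrist force passes 120 N, or if a joint passes its speed limit or range.

## Working session

There is one attempt and no reset: what is moved stays moved. The work goes in short steps, Python scripts to look and compute and a tool call to move; the robot and the scene stay as the last step left them, time stands still between calls to the robot, and variables do not carry over. Pictures are saved under pics/ and viewed, at most 10 in all, crops included, and the job is handed in when it is done.

Besides the shell and the picture viewer there is one more tool, called after "Request:" as name(argument=value, ...), one argument or row to a line, values as JSON. step_arm: Moves the arm, as the interface text tells. Its arguments: {"type":"object","properties":{"increments":{"type":"array"},"fingers":{"type":"number"}},"required":["increments"]}

```bash
mkdir -p pics; cat > h.py <<'E'
import numpy as np, cv2
from scipy.spatial.transform import Rotation as R
from station import telemetry, optics, r
def cam(n):
    p=optics.camera_params(n); K=np.array(p["camera_matrix"]); o=np.array(p["orientation"])
    M=R.from_rotvec(o).as_matrix() if o.size==3 else o
    return K,M,np.array(p["xyz"])
def px2w(n,u,v,z):
    K,M,t=cam(n); d=M@np.linalg.solve(K,[u,v,1.]); return t+d*(z-t[2])/d[2]
def w2px(n,P):
    K,M,t=cam(n); q=K@(M.T@(np.array(P)-t)); return q[:2]/q[2]
def shot(n,f):
    im=optics.read_camera(n); cv2.imwrite(f,cv2.cvtColor(im,cv2.COLOR_RGB2BGR)); return im
E
python3 - <<'E'
from h import *
shot("top","pics/top0.png")
print(optics.camera_params("top"))
s=telemetry.observe(); print(s["clock"],s["tcp_pos"],s["ee_rot"])
for n in ["tray","tray_fence","stop","blade_a","blade_a_root","blade_a_tip","ref_block"]:
    for d in optics.find_in(n,"top"): print(n,np.round(d["point"],4),round(d["confidence"],2),np.round(w2px("top",d["point"])))
E
```

```text
{'camera_matrix': array([[451.98185918,   0.        , 323.88284282],
       [  0.        , 451.98185918, 194.32244313],
       [  0.        ,   0.        ,   1.        ]]), 'xyz': array([ 2.45246199e-01, -1.35785905e-03,  1.43954001e+00]), 'orientation': array([-2.12325222,  2.12844705, -0.20356411])}
0.05 [0.1837235  0.59671839 0.21444548] [-4.67512898e-01 -3.10606282e+00  2.97081974e-03]
tray [ 0.5771 -0.0278  0.0093] 0.6 [330. 175.]
tray_fence [ 0.5745 -0.034   0.01  ] 0.84 [332. 176.]
stop [0.6697 0.1154 0.0353] 0.84 [285. 146.]
stop [ 0.5114 -0.1596  0.0274] 0.39 [371. 194.]
blade_a [0.5327 0.0402 0.0239] 0.94 [309. 188.]
blade_a [ 0.5459 -0.0617  0.025 ] 0.93 [341. 184.]
blade_a [0.3337 0.3657 0.017 ] 0.92 [204. 251.]
blade_a [ 0.6894 -0.4098  0.0166] 0.73 [446. 141.]
blade_a [ 0.5018 -0.1519  0.0217] 0.71 [369. 198.]
blade_a_root [ 0.6841 -0.4081  0.016 ] 0.81 [446. 143.]
blade_a_root [ 0.5495 -0.0603  0.024 ] 0.8 [340. 183.]
blade_a_tip [ 0.5428 -0.0639  0.0219] 0.78 [341. 185.]
blade_a_tip [ 0.6879 -0.4094  0.0152] 0.69 [446. 142.]
ref_block [0.4799 0.1657 0.0236] 0.62 [269. 204.]
ref_block [ 0.5786 -0.0295  0.0141] 0.57 [330. 175.]
ref_block [ 0.506  -0.1587  0.0234] 0.23 [371. 196.]
```

View pics/top0.png

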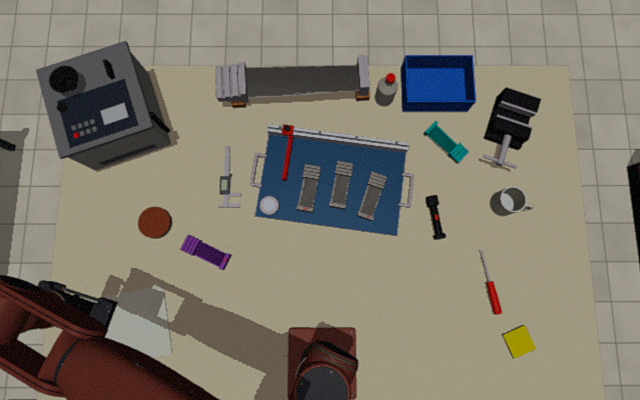

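The grey blades on the tray are at px (309,188), (341,184) and (372,195). The look-alikes are purple at (205,251) and turquoise at (446,142), both off the tray, so I'm choosing the three grey ones. I'll check them in a close crop.

```bash
python3 - <<'E'
import cv2
im=cv2.imread("pics/top0.png")[118:240,250:416]
cv2.imwrite("pics/crop0.png",cv2.resize(im,None,fx=4.8,fy=4.8,interpolation=cv2.INTER_CUBIC))
E
```

```text
(no output)
```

View pics/crop0.png

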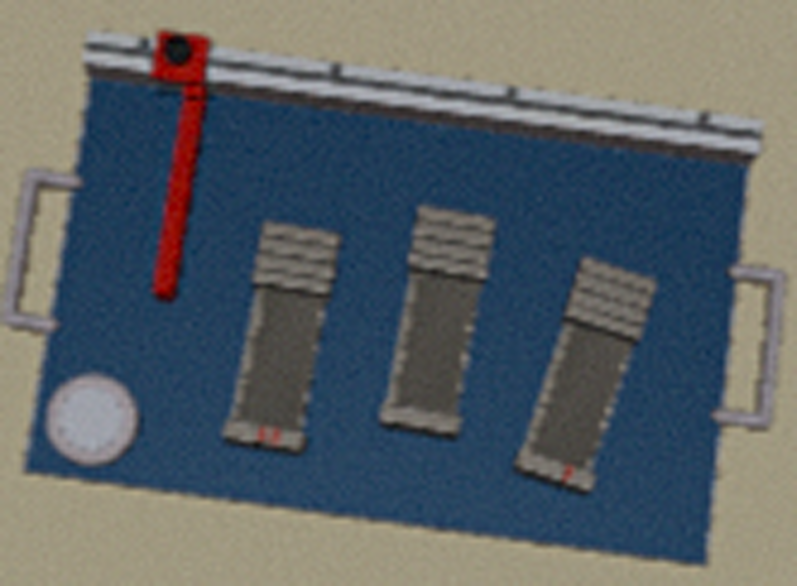

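The crop shows the c blade (two ticks) on the left, the unmarked a blade in the middle and the b blade (one tick) on the right. The stop arm runs from (195,85) to (165,298) in crop pixels, and the fence foot from (92,78) to (748,158). Next I'll turn these into world positions.

```bash
cat >> h.py <<'E'
def crop(cx,cy,z): return px2w("top",250+(cx+.5)/4.8-.5,118+(cy+.5)/4.8-.5,z)
E
python3 - <<'E'
from h import *
g=lambda *p:[crop(x,y,p[-1]) for x,y in p[:-1]]
fl,fr=g((92,80),(746,158),.008); FL,FR=g((25,470),(705,563),.008)
yaw=lambda v:np.degrees(np.arctan2(v[1],v[0]))
print("fence",fl,fr,np.linalg.norm(fl-fr),yaw(fl-fr)-90,"front",FL,FR,np.linalg.norm(FL-FR),yaw(FL-FR)-90,"depth",np.linalg.norm(fl-FL),np.linalg.norm(fr-FR))
s1,s2=g((207,88),(178,298),.036); print("stop right edge",s1,s2,np.linalg.norm(s1-s2),yaw(s1-s2))
th=np.radians((yaw(fl-fr)+yaw(FL-FR))/2-90); ex=np.array([np.cos(th),np.sin(th)]); ey=np.array([-ex[1],ex[0]])
F=(fl+fr)[:2]/2
print("th",th,"F",F)
print("stop y in fence frame",(s1[:2]-F)@ey,(s2[:2]-F)@ey, "x",(s1[:2]-F)@ex)
for n,t1,t2,r1,r2 in [("c",(225,435),(303,448),(262,222),(341,234)),("a",(380,421),(458,434),(417,207),(496,216)),("b",(515,467),(592,490),(584,258),(657,277))]:
    T=sum(g(t1,t2,.040))/2; Q=sum(g(r1,r2,.034))/2
    w=np.linalg.norm(np.subtract(*g(t1,t2,.04))); l=np.linalg.norm((Q-T)[:2])
    gp=T[:2]+(Q-T)[:2]/l*125
    d=(Q-T)[:2]/l; gp=T[:2]+d*.125
    print(n,"tip",T[:2].round(4),"root",Q[:2].round(4),"L",l.round(4),"W",w.round(4),"yaw",yaw(Q-T).round(1),"grasp",gp.round(4),"root in fence",((Q[:2]-F)@ex).round(4),"ys",((Q[:2]-F)@ey).round(4),((T[:2]-F)@ey).round(4))
E
```

```text
fence [0.71728943 0.17303522 0.008     ] [ 0.66093494 -0.27549338  0.008     ] 0.45205501238103035 -7.161289238892138 front [0.44659804 0.21223717 0.008     ] [ 0.38360533 -0.23835662  0.008     ] 0.4549756610815359 -7.958333808510034 depth 0.2735153002662536 0.279805022646966
stop right edge [0.70231575 0.0919835  0.036     ] [0.55731564 0.10974299 0.036     ] 0.146083650359889 -6.9827634570064445
th -0.13194360191879329 F [ 0.68911218 -0.05122908]
stop y in fence frame 0.14370485355192072 0.14223361319785824 x -0.005752394609685788
c tip [0.4605 0.0522] root [0.6054 0.0281] L 0.1469 W 0.0516 yaw -9.4 grasp [0.5838 0.0317] root in fence -0.0934 ys 0.0677 0.0724
a tip [ 0.4695 -0.049 ] root [ 0.6166 -0.0755] L 0.1495 W 0.0516 yaw -10.2 grasp [ 0.5925 -0.0711] root in fence -0.0687 ys -0.0336 -0.0267
b tip [ 0.4358 -0.1362] root [ 0.578  -0.1842] L 0.1501 W 0.0521 yaw -18.6 grasp [ 0.5542 -0.1762] root in fence -0.0927 ys -0.1464 -0.1176
```

Request:
step_arm(
  increments=[0,0,0,-0.96,0,0,0,-0.96,-0.68,-0.68,0.12,0,-0.68,-0.68,0.12,0,-0.68,-0.68,0.12,0,-0.68,-0.68,0.12,0,-0.68,-0.68,0.12,0,-0.68,-0.68,0.12,0,-0.68,-0.68,0.12,0,-0.68,-0.68,0.12,0,-0.68,-0.68,0.12,0,-0.68,-0.68,0.12,0,-0.68,-0.68,0.12,0,-0.68,-0.68,0.12,0,-0.68,-0.68,0.12,0,-0.68,-0.68,0.12,0,-0.68,-0.68,0.12,0,-0.68,-0.68,0.12,0,-0.68,-0.68,0.12,0,-0.68,-0.68,0.12,0],
  fingers=0,
)

```text
clock: 2.07
tcp_pos: [0.5876, 0.0322, 0.1291]
ee_rot: [0.259, 3.13, 0.0]
force: [1.0, 0.5, -0.0]
opening: 0.0871
grasp_force: 0.0
```

```bash
cat >> h.py <<'E'
TH=-0.132; EX=np.array([np.cos(TH),np.sin(TH)]); EY=np.array([-EX[1],EX[0]]); F=np.array([0.6891,-0.0512])
def fence(x,y): return F+x*EX+y*EY
def rel(xy): d=np.array(xy)-F; return d@EX,d@EY
def plan(xy,z,yaw=None):
    "units to go in tool axes as they'd be after the turn (turn first)"
    s=telemetry.observe(); Rm=R.from_rotvec(s["ee_rot"]).as_matrix(); p=np.array(s["tcp_pos"])
    cur=np.degrees(np.arctan2(-Rm[1,0],-Rm[0,0])); 
    if yaw is None: yaw=cur
    tw=-(yaw-cur)/4; a=np.radians(yaw+180); x=np.array([np.cos(a),np.sin(a)]); y=np.array([x[1],-x[0]])
    d=np.array(xy)-p[:2]
    print("t",round(s["clock"],2),"tcp",p.round(4),"rel",np.round(rel(p[:2]),4),"yaw",cur.round(2),"tilt",Rm[2,2].round(4),"F",np.round(s["force"],1),"open",round(s["opening"],4))
    print("  units dx %.2f dy %.2f dz %.2f twist %.2f"%(d@x/.04,d@y/.04,(p[2]-z)/.04,tw))
E
python3 - <<'E'
from h import *
plan((.5838,.0317),.032,-9.4)
p=optics.camera_params("wrist"); print(p)
shot("wrist","pics/w0.png")
E
```

```text
t 2.07 tcp [0.5876 0.0322 0.1291] rel [-0.1116  0.0693] yaw -9.45 tilt -1.0 F [ 1.   0.5 -0. ] open 0.0871
  units dx 0.09 dy -0.03 dz 2.43 twist -0.01
{'camera_matrix': array([[320.75694029,   0.        , 319.48014856],
       [  0.        , 320.75694029, 199.5843194 ],
       [  0.        ,   0.        ,   1.        ]]), 'hand_eye': array([[ 8.13058765e-04, -9.63833162e-01, -2.66505111e-01,
         7.29942460e-02],
       [ 9.99999658e-01,  7.43748269e-04,  3.61003362e-04,
         4.66908843e-04],
       [-1.49734298e-04, -2.66505313e-01,  9.63833438e-01,
        -1.69460928e-01],
       [ 0.00000000e+00,  0.00000000e+00,  0.00000000e+00,
         1.00000000e+00]])}
```

View pics/w0.png

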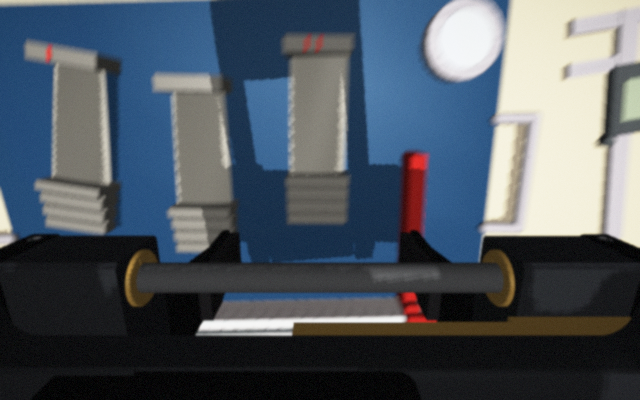

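The wrist view shows the c blade (two ticks) centred between the fingers. Its root end is at (317,222) and its shroud end at about (318,35). I'll hold that against the top-camera estimate.

```bash
cat >> h.py <<'E'
def wpx(u,v,z):
    s=telemetry.observe(); p=optics.camera_params("wrist"); K=np.array(p["camera_matrix"]); H=np.array(p["hand_eye"])
    T=np.eye(4); T[:3,:3]=R.from_rotvec(s["ee_rot"]).as_matrix(); T[:3,3]=s["tcp_pos"]; T=T@H
    d=T[:3,:3]@np.linalg.solve(K,[u,v,1.]); return (T[:3,3]+d*(z-T[2,3])/d[2])[:2]
E
python3 - <<'E'
from h import *
for n,u,v,z in [("c root",317,223,.034),("c tip",318,34,.04),("a root",206,250,.034),("a tip",189,74,.04),("b root",77,228,.034),("b tip",60,48,.04),("stop end",416,170,.01)]: print(n,wpx(u,v,z).round(4),np.round(rel(wpx(u,v,z)),4))
E
```

```text
c root [0.6116 0.0208] [-0.0863  0.0612]
c tip [0.4657 0.0466] [-0.2343  0.0675]
a root [ 0.6204 -0.0813] [-0.0641 -0.0389]
a tip [ 0.4764 -0.0537] [-0.2105 -0.0305]
b root [ 0.5814 -0.1876] [-0.0888 -0.1494]
b tip [ 0.4431 -0.1428] [-0.2318 -0.1231]
stop end [0.5848 0.1162] [-0.1255  0.1522]
```

```bash
python3 - <<'E'
from h import *
plan((.587,.0285),.032,-9.6)
E
```

```text
t 2.12 tcp [0.5908 0.0263 0.1283] rel [-0.1076  0.0638] yaw -9.63 tilt -1.0 F [-0.5 -4.6  0.1] open 0.0869
  units dx 0.10 dy 0.04 dz 2.41 twist -0.01
```

Request:
step_arm(
  increments=[0.12,0.08,0.4,0,0,0,0.6,0,0,0,0.6,0,0,0,0.5,0,0,0,0.25,0,0,0,0,0],
)

```text
clock: 2.62
tcp_pos: [0.5801, 0.0383, 0.0324]
ee_rot: [-0.258, -3.126, 0.0]
force: [-0.3, -0.7, 0.3]
opening: 0.087
grasp_force: 0.0
```

Request:
step_arm(
  increments=[0,0,0,0,0,0,0,0,0,0,0,0,0,0,0,0,0,0,0,0,0,0,0,0],
  fingers=0.6,
)

```text
clock: 3.12
tcp_pos: [0.5829, 0.038, 0.0359]
ee_rot: [0.258, 3.13, 0.0]
force: [-0.0, 0.8, -0.3]
opening: 0.0551
grasp_force: 0.0
```

```bash
python3 - <<'E'
from h import *
g=fence(-.03,.092)
plan(g,.034,-7.56)
E
```

```text
t 3.12 tcp [0.5829 0.038  0.0359] rel [-0.117   0.0744] yaw -9.44 tilt -1.0 F [-0.   0.8 -0.3] open 0.0551
  units dx -2.18 dy 0.44 dz 0.05 twist -0.47
```

Request:
step_arm(
  increments=[0,0,0,0,0,0,0,0,0,0,0,0],
  fingers=0.6,
)

```text
clock: 3.37
tcp_pos: [0.5824, 0.038, 0.0352]
ee_rot: [-0.259, -3.131, -0.0]
force: [0.2, -0.9, 0.3]
opening: 0.0379
grasp_force: 0.0
```

```bash
python3 - <<'E'
from h import *
a=shot("wrist","pics/w1.png"); s=telemetry.observe(); print(s["opening"],s["grasp_force"])
b=optics.read_camera("scene"); 
b=cv2.cvtColor(b,cv2.COLOR_RGB2BGR)
u,v=w2px("scene",s["tcp_pos"]); print(u,v)
u,v=int(np.clip(u,80,560)),int(np.clip(v,60,340))
c=cv2.resize(b[v-60:v+60,u-80:u+80],(640,480),interpolation=cv2.INTER_CUBIC)
cv2.imwrite("pics/s1.png",np.hstack([c[:,:400] if 0 else cv2.resize(c,(400,300)),cv2.resize(cv2.imread("pics/w1.png"),(400,300))]))
E
```

```text
0.036748142793885434 0.0
339.0161258907205 198.9040448090823
```

View pics/s1.png

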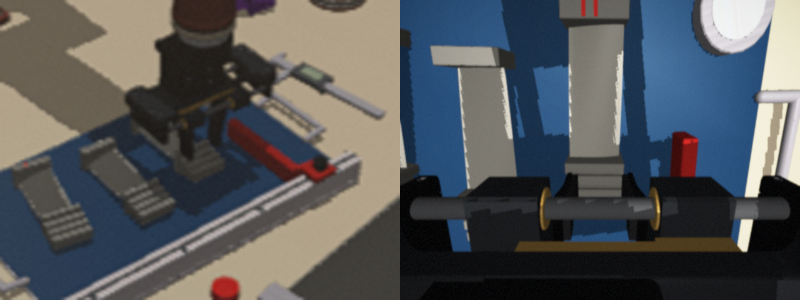

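```bash
python3 - <<'E'
from h import *
im=cv2.imread("pics/w1.png")[190:300,380:580]
cv2.imwrite("pics/w1c.png",cv2.resize(im,None,fx=4,fy=4,interpolation=cv2.INTER_CUBIC))
print(telemetry.observe()["tcp_pos"])
E
```

```text
[0.58238423 0.03796172 0.03508322]
```

View pics/w1c.png

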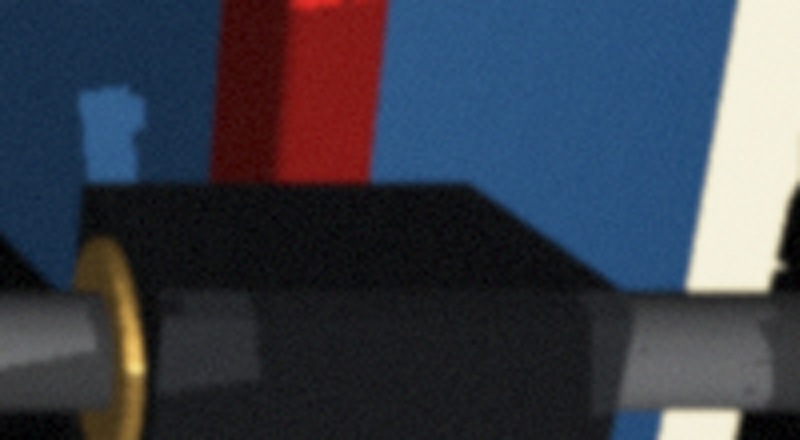

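That crop missed the fingers: it shows only the stop and the gripper body. The root is near px (315,250), so I'll crop there.

```bash
python3 - <<'E'
from h import *
im=cv2.imread("pics/w1.png")[180:310,220:420]
cv2.imwrite("pics/w1d.png",cv2.resize(im,None,fx=4,fy=4,interpolation=cv2.INTER_CUBIC))
E
```

```text
(no output)
```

View pics/w1d.png

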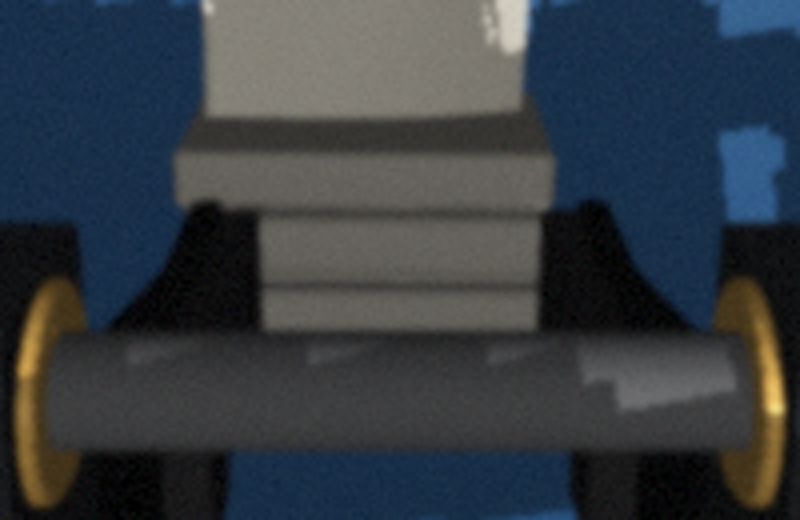

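The crop shows the fingertips just past the platform, on the root side. The ribs between them give no hold, and the blade sits about 6 mm to the image left (−tool y). I'll open, move 13 mm back onto the platform and grip there.

Request:
step_arm(
  increments=[0,0,0,0,0,0,0,0,0,0,0,0,0,0,0,0,0,0,0,0,0.33,-0.15,0,0,0,0,0,0,0,0,0,0],
  fingers=0.1,
)

```text
clock: 4.13
tcp_pos: [0.5681, 0.0342, 0.035]
ee_rot: [-0.259, -3.131, -0.0]
force: [0.3, -0.0, 0.2]
opening: 0.0762
grasp_force: 0.0
```

Request:
step_arm(
  increments=[0,0,0,0,0,0,0,0,0,0,0,0,0,0,0,0,0,0,0,0,0,0,0,0,0,0,0,0,0,0,0,0],
  fingers=0.6,
)

```text
clock: 4.8
tcp_pos: [0.5685, 0.0342, 0.0351]
ee_rot: [-0.258, -3.131, 0.0]
force: [0.1, 0.4, 0.9]
opening: 0.0373
grasp_force: 0.0
```

```bash
python3 - <<'E'
from h import *
g=fence(-.04,.092)
plan(g,.035,-7.56)
print(telemetry.observe()["grasp_force"])
E
```

```text
t 4.8 tcp [0.5685 0.0342 0.0351] rel [-0.1308  0.0688] yaw -9.44 tilt -1.0 F [0.1 0.4 0.9] open 0.0373
  units dx -2.27 dy 0.58 dz 0.00 twist -0.47
0.0
```

```bash
python3 - <<'E'
from h import *
a=cv2.cvtColor(optics.read_camera("wrist"),cv2.COLOR_RGB2BGR)[150:310,200:440]
b=cv2.cvtColor(optics.read_camera("scene"),cv2.COLOR_RGB2BGR)
u,v=map(int,w2px("scene",(.56,.04,.035))); b=b[v-50:v+50,u-67:u+67]
cv2.imwrite("pics/v2.png",np.vstack([cv2.resize(a,(450,300),interpolation=cv2.INTER_CUBIC),cv2.resize(b,(450,300),interpolation=cv2.INTER_CUBIC)]))
E
```

```text
(no output)
```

View pics/v2.png

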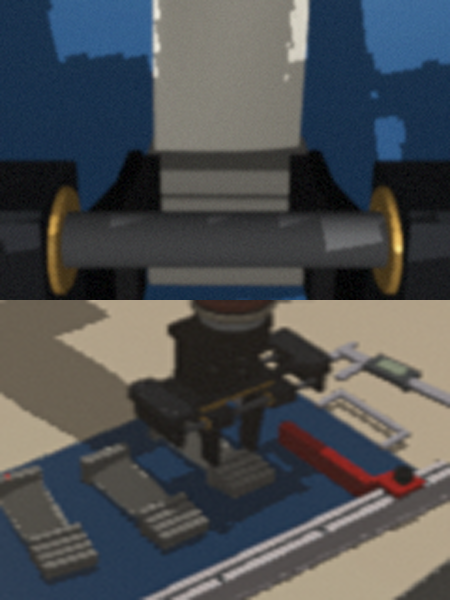

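The picture shows the fingers level with the platform, yet there is no grip force at 37 mm on a 52 mm part. I'll close further and see where they stop.

Request:
step_arm(
  increments=[0,0,0,0,0,0,0,0,0,0,0,0,0,0,0,0,0,0,0,0],
  fingers=0.85,
)

```text
clock: 5.32
tcp_pos: [0.5684, 0.0342, 0.0351]
ee_rot: [0.258, 3.131, -0.0]
force: [0.8, -0.3, 0.8]
opening: 0.015
grasp_force: 0.0
```

```bash
python3 - <<'E'
from h import *
s=telemetry.observe(); print({k:np.round(v,3) for k,v in s.items()})
for n in ["blade_a","blade_a_tip"]:
    for d in optics.find_in(n,"wrist")[:4]: print(n,np.round(d["point"],4),round(d["confidence"],2),np.round(rel(d["point"][:2]),4))
E
```

```text
{'clock': np.float64(5.317), 'joint_pos': array([-0.078,  0.288,  1.81 , -0.   ,  1.043, -1.484]), 'dq': array([-0.001, -0.   ,  0.   ,  0.001, -0.001, -0.   ]), 'joint_torque': array([-0.0000e+00, -4.6547e+01, -3.2649e+01, -2.6000e-02,  8.0000e-02,
        0.0000e+00]), 'tcp_pos': array([0.568, 0.034, 0.035]), 'ee_rot': array([ 0.258,  3.131, -0.   ]), 'force': array([ 0.824, -0.308,  0.84 ]), 'ft_torque': array([-0.043,  0.05 ,  0.04 ]), 'grasp_force': np.float64(0.0), 'opening': np.float64(0.015)}
blade_a [0.5151 0.0459 0.0221] 0.9 [-0.1853  0.0734]
blade_a [ 0.4997 -0.1348  0.0251] 0.86 [-0.1767 -0.1078]
blade_a [ 0.5048 -0.0528  0.022 ] 0.82 [-0.1825 -0.0258]
blade_a [0.5022 0.0167 0.0048] 0.4 [-0.1942  0.0427]
blade_a_tip [ 0.5059 -0.0561  0.0203] 0.73 [-0.181 -0.029]
```

Request:
step_arm(
  increments=[0,0.1,0,0,0,0.1,0,0,0,0.1,0,0,0,0.1,0,0,0,0.1,0,0,0,0,0,0],
  fingers=1,
)

```text
clock: 5.92
tcp_pos: [0.5718, 0.0549, 0.0352]
ee_rot: [0.257, 3.131, 0.0]
force: [-0.4, 0.5, -0.3]
opening: 0.0005
grasp_force: 0.0
```

```bash
python3 - <<'E'
from h import *
a=cv2.cvtColor(optics.read_camera("wrist"),cv2.COLOR_RGB2BGR)[0:310,120:540]
cv2.imwrite("pics/v3.png",cv2.resize(a,None,fx=1.9,fy=1.9,interpolation=cv2.INTER_CUBIC))
s=telemetry.observe(); print(s["tcp_pos"],s["opening"],s["force"])
E
```

```text
[0.57174037 0.05452345 0.03513747] 0.0005037284380251038 [-0.59933134  0.03297097 -0.12617786]
```

View pics/v3.png

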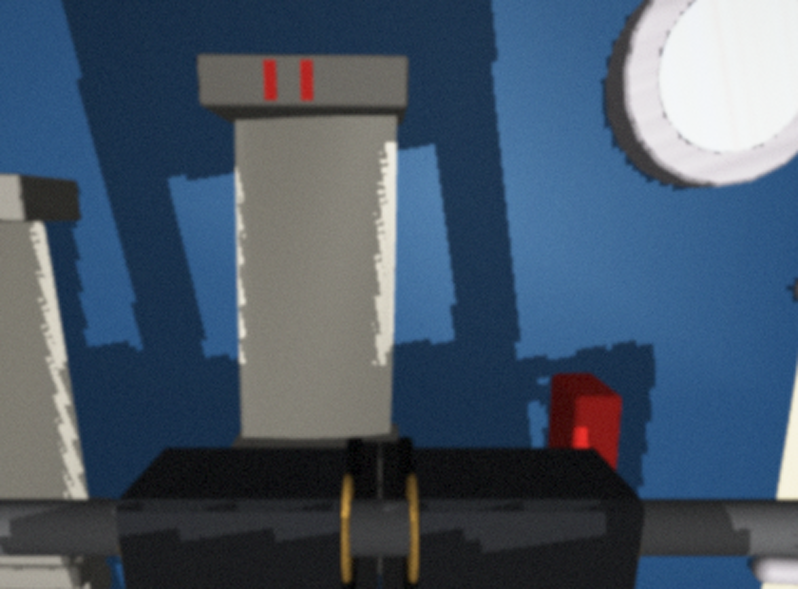

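The picture shows the blade unmoved and no force while the closed fingers cover the platform's right part. The fingertips may be higher than assumed, so I'll test that by comparing the scene-camera tip pixels of v2 with their projections.

```bash
python3 - <<'E'
from h import *
u0,v0=map(int,w2px("scene",(.56,.04,.035)))
def pv(P): u,v=w2px("scene",P); return np.round(((u-u0+67)*3.358,300+(v-v0+50)*3))
tcp=np.array([.5685,.0342]); a=np.radians(80.56); y=np.array([np.cos(a),np.sin(a)])
for z in (.013,.03,.05,.065,.083):
    print(z,[pv(np.r_[tcp+k*y,z]) for k in (-.026,.026)])
print("platform top corners z.04",[pv(np.r_[np.array(q),.04]) for q in ((.5664,.0085),(.5748,.0597))])
print("root end",[pv(np.r_[np.array(q),.034]) for q in ((.604,.002),(.6125,.053))], "stop end top",pv((.557,.1097,.036)))
E
```

```text
0.013 [array([208., 482.]), array([249., 464.])]
0.03 [array([208., 470.]), array([250., 453.])]
0.05 [array([208., 456.]), array([250., 439.])]
0.065 [array([208., 445.]), array([251., 428.])]
0.083 [array([208., 432.]), array([251., 415.])]
platform top corners z.04 [array([209., 464.]), array([251., 447.])]
root end [array([232., 486.]), array([275., 469.])] stop end top [272. 423.]
```

```bash
python3 - <<'E'
from h import *
g=cv2.imread("pics/w0.png").max(2)
for v in range(226,264,4):
    r_=g[v]; dark=r_<38
    print(v,"left run",[c for c in range(170,300) if dark[c]!=dark[c-1]],"right",[c for c in range(340,470) if dark[c]!=dark[c-1]])
H=np.linalg.inv(np.array(optics.camera_params("wrist")["hand_eye"])); K=np.array(optics.camera_params("wrist")["camera_matrix"])
for x in (.0095,0,-.0095):
  for z in (.022,.003,-.015,-.03):
    q=K@(H@[x,.0435,z,1])[:3]; q2=K@(H@[x,.0585,z,1])[:3]; print(x,z,(q/q[2])[:2].round(),(q2/q2[2])[:2].round())
E
```

```text
226 left run [] right []
230 left run [226, 228] right []
234 left run [220, 239] right [400, 420]
238 left run [217, 239] right [400, 423]
242 left run [213, 239] right [400, 426]
246 left run [210, 239] right [400, 430]
250 left run [206, 239] right [400, 434]
254 left run [201, 240] right [400, 440]
258 left run [195, 240] right [399, 445]
262 left run [190, 241] right [399, 450]
0.0095 0.022 [388. 216.] [412. 216.]
0.0095 0.003 [395. 226.] [421. 226.]
0.0095 -0.015 [403. 238.] [432. 238.]
0.0095 -0.03 [411. 251.] [442. 251.]
0 0.022 [387. 230.] [411. 230.]
0 0.003 [394. 242.] [420. 242.]
0 -0.015 [401. 255.] [430. 255.]
0 -0.03 [409. 269.] [440. 269.]
-0.0095 0.022 [386. 244.] [409. 244.]
-0.0095 0.003 [393. 257.] [418. 257.]
-0.0095 -0.015 [400. 272.] [428. 272.]
-0.0095 -0.03 [408. 286.] [438. 287.]
```

In free air (w0) the fingertips project to row 232 and column 400. That fits tips about 7 mm behind the TCP, not 22 mm ahead, so at TCP z = 0.035 they hung 2 mm above the blade. That explains the missing contact. I'll work with tip z = TCP z + 0.007, re-centre and go 28 mm lower.

Request:
step_arm(
  increments=[-0.2,-0.15,0,0,0,-0.15,0,0,0,-0.15,0,0,0,0,0,0,0,0,0,0,0,0,0,0,0,0,0,0,0,0,0,0,0,0,0,0,0,0,0,0,0,0,0,0,0,0,0,0,0,0,0.2,0,0,0,0.2,0,0,0,0.2,0,0,0,0.08,0,0,0,0,0],
  fingers=0.15,
)

```text
clock: 7.38
tcp_pos: [0.5751, 0.035, 0.006]
ee_rot: [-0.258, -3.128, 0.0]
force: [0.0, 0.3, -0.2]
opening: 0.074
grasp_force: 0.0
```

Request:
step_arm(
  increments=[0,0,0,0,0,0,0,0,0,0,0,0,0,0,0,0,0,0,0,0,0,0,0,0],
  fingers=0.7,
)

```text
clock: 7.88
tcp_pos: [0.5771, 0.0347, 0.0084]
ee_rot: [0.258, 3.13, -0.0]
force: [0.4, -0.4, 2.4]
opening: 0.0518
grasp_force: 30.0
```

```bash
python3 - <<'E'
from h import *
plan(fence(-.03,.092),.008,-7.56)
print(telemetry.observe()["grasp_force"])
E
```

```text
t 7.88 tcp [0.5771 0.0347 0.0084] rel [-0.1224  0.0705] yaw -9.44 tilt -1.0 F [ 0.4 -0.4  2.4] open 0.0518
  units dx -2.31 dy 0.54 dz 0.01 twist -0.47
29.999830594751984
```

Request:
step_arm(
  increments=[-0.1,0,0,-0.24,-0.2,0.05,0,-0.23,-0.2,0.05,0,0,-0.2,0.05,0,0,-0.2,0.05,0,0,-0.2,0.05,0,0,-0.2,0.05,0,0,-0.2,0.05,0,0,-0.2,0.05,0,0,-0.2,0.05,0,0,-0.2,0.05,0,0,-0.1,0.04,0,0,-0.05,0,0,0,-0.05,0,0,0,0,0,0,0],
)

```text
clock: 9.13
tcp_pos: [0.6692, 0.0444, 0.0082]
ee_rot: [-0.206, -3.131, -0.0]
force: [-7.7, 0.1, 8.9]
opening: 0.0519
grasp_force: 30.0
```

```bash
python3 - <<'E'
from h import *
plan(fence(-.026,.092),.008,-7.56)
E
```

```text
t 9.13 tcp [0.6692 0.0444 0.0082] rel [-0.0323  0.0921] yaw -7.53 tilt -1.0 F [-7.7  0.1  8.9] open 0.0519
  units dx -0.16 dy -0.00 dz 0.01 twist 0.01
```

Request:
step_arm(
  increments=[-0.05,0,0,0,-0.05,0,0,0,0,0,0,0],
)

```text
clock: 9.38
tcp_pos: [0.6697, 0.0443, 0.0082]
ee_rot: [-0.205, -3.123, -0.0]
force: [-20.1, 1.2, 18.9]
opening: 0.0517
grasp_force: 30.0
```

Request:
step_arm(
  increments=[0.08,0,0,0,0,0,0,0,0,0,0,0,0,0,0,0,0,0,-0.3,0,0,0,-0.4,0,0,0,-0.4,0],
  fingers=0.25,
)

```text
clock: 9.97
tcp_pos: [0.6713, 0.0437, 0.0525]
ee_rot: [-0.207, -3.134, -0.0]
force: [1.3, 0.0, 0.8]
opening: 0.0652
grasp_force: 0.0
```

```bash
python3 - <<'E'
from h import *
plan((.589,-.0704),.008,-10.5)
for n in ["blade_a"]:
    for d in optics.find_in(n,"wrist")[:4]: print(n,np.round(d["point"],4),round(d["confidence"],2),np.round(rel(d["point"][:2]),4))
E
```

```text
t 9.97 tcp [0.6713 0.0437 0.0525] rel [-0.0301  0.0918] yaw -7.57 tilt -1.0 F [1.3 0.  0.8] open 0.0652
  units dx 1.50 dy -3.18 dz 1.11 twist 0.73
blade_a [ 0.5255 -0.0574  0.0244] 0.75 [-0.1614 -0.0277]
blade_a [0.5058 0.0443 0.0216] 0.57 [-0.1943  0.0705]
blade_a [ 0.5444 -0.1476  0.0152] 0.43 [-0.1308 -0.1146]
```

Request:
step_arm(
  increments=[0,0,0,0.73,0.25,-0.53,0,0,0.25,-0.53,0,0,0.25,-0.53,0,0,0.25,-0.53,0,0,0.25,-0.53,0,0,0.25,-0.53,0,0,0,0,0,0,0,0,0,0,0,0,0.3,0,0,0,0.3,0,0,0,0.3,0,0,0,0.2,0,0,0,0,0],
  fingers=0.1,
)

```text
clock: 11.18
tcp_pos: [0.587, -0.0691, 0.0043]
ee_rot: [-0.285, -3.123, -0.002]
force: [-0.7, 0.1, 0.4]
opening: 0.0785
grasp_force: 0.0
```

Request:
step_arm(
  increments=[0,0,0,0,0,0,0,0,0,0,0,0,0,0,0,0,0,0,0,0,0,0,0,0],
  fingers=0.7,
)

```text
clock: 11.68
tcp_pos: [0.5899, -0.0705, 0.0086]
ee_rot: [0.287, 3.127, -0.0]
force: [-0.1, 0.1, 1.7]
opening: 0.0514
grasp_force: 30.0
```

```bash
python3 - <<'E'
from h import *
plan(fence(-.030,.015),.008,-7.56)
im=shot("top","pics/top1.png")
for d in optics.find_in("blade_a","top")[:5]: print(np.round(d["point"],4),round(d["confidence"],2),np.round(rel(d["point"][:2]),4))
E
```

```text
t 11.68 tcp [ 0.5899 -0.0705  0.0086] rel [-0.0958 -0.0321] yaw -10.49 tilt -1.0 F [-0.1  0.1  1.7] open 0.0514
  units dx -1.65 dy 1.18 dz 0.02 twist -0.73
[0.3302 0.3668 0.0181] 0.97 [-0.4108  0.3671]
[0.6246 0.0532 0.0233] 0.82 [-0.0777  0.095 ]
[ 0.5    -0.1545  0.0218] 0.7 [-0.1739 -0.1273]
[ 0.6905 -0.4064  0.0181] 0.64 [ 0.0481 -0.3519]
[0.4256 0.5263 0.0233] 0.49 [-0.3372  0.5378]
```

Request:
step_arm(
  increments=[0,0,0,-0.37,0,0,0,-0.36,-0.15,0.12,0,0,-0.15,0.12,0,0,-0.15,0.12,0,0,-0.15,0.12,0,0,-0.15,0.12,0,0,-0.15,0.12,0,0,-0.15,0.12,0,0,-0.15,0.12,0,0,-0.15,0.12,0,0,-0.15,0.1,0,0,-0.1,0,0,0,-0.05,0,0,0,0,0,0,0],
)

```text
clock: 13.03
tcp_pos: [0.6592, -0.0318, 0.0084]
ee_rot: [-0.206, -3.13, -0.001]
force: [-9.2, 2.0, 11.0]
opening: 0.0519
grasp_force: 30.0
```

Request:
step_arm(
  increments=[-0.05,0,0,0,-0.05,0,0,0],
)

```text
clock: 13.2
tcp_pos: [0.6613, -0.0321, 0.0084]
ee_rot: [-0.206, -3.126, -0.001]
force: [-20.8, 3.3, 21.0]
opening: 0.0515
grasp_force: 30.0
```

```bash
python3 - <<'E'
from h import *
plan(fence(-.030,.015),.008,-7.56)
E
```

```text
t 13.2 tcp [ 0.6613 -0.0321  0.0084] rel [-0.0301  0.0153] yaw -7.54 tilt -1.0 F [-20.8   3.3  21. ] open 0.0515
  units dx -0.00 dy -0.01 dz 0.01 twist 0.00
```

Request:
step_arm(
  increments=[0.08,0,0,0,0,0,0,0,0,0,0,0,0,0,0,0,0,0,-0.3,0,0,0,-0.4,0,0,0,-0.4,0,0,0,0,0.9,0,0,0,0.9,0,0,0,0.89,0.18,-0.53,0,0,0.18,-0.53,0,0,0.18,-0.53,0,0,0.18,-0.53,0,0,0.18,-0.53,0,0,0.18,-0.53,0,0,0.18,-0.53,0,0,0.18,-0.51,0,0],
  fingers=0.25,
)

```text
clock: 14.7
tcp_pos: [0.5538, -0.1756, 0.053]
ee_rot: [0.5, 3.1, -0.001]
force: [-0.1, 0.0, -0.5]
opening: 0.0651
grasp_force: 0.0
```

Request:
step_arm(
  increments=[0,0,0,0,0,0,0,0,0,0,0,0],
  fingers=0.1,
)

```text
clock: 14.95
tcp_pos: [0.5548, -0.1744, 0.0527]
ee_rot: [0.501, 3.1, 0.0]
force: [-0.2, 0.5, -0.5]
opening: 0.0757
grasp_force: 0.0
```

```bash
python3 - <<'E'
from h import *
plan((.5505,-.174),.008,-18.3)
E
```

```text
t 14.95 tcp [ 0.5548 -0.1744  0.0527] rel [-0.117  -0.1398] yaw -18.35 tilt -1.0 F [-0.2  0.5 -0.5] open 0.0757
  units dx 0.10 dy -0.02 dz 1.12 twist -0.01
```

Request:
step_arm(
  increments=[0.1,0,0.3,0,0,0,0.3,0,0,0,0.3,0,0,0,0.2,0,0,0,0,0],
)

```text
clock: 15.37
tcp_pos: [0.548, -0.1717, 0.0045]
ee_rot: [-0.498, -3.096, -0.002]
force: [-0.1, 0.6, 0.4]
opening: 0.0782
grasp_force: 0.0
```

Request:
step_arm(
  increments=[0,0,0,0,0,0,0,0,0,0,0,0,0,0,0,0,0,0,0,0,0,0,0,0],
  fingers=0.7,
)

```text
clock: 15.87
tcp_pos: [0.5507, -0.1736, 0.0086]
ee_rot: [0.5, 3.1, -0.001]
force: [0.7, -1.0, 1.7]
opening: 0.0517
grasp_force: 30.0
```

```bash
python3 - <<'E'
from h import *
plan(fence(-.030,-.062),.008,-7.56)
E
```

```text
t 15.87 tcp [ 0.5507 -0.1736  0.0086] rel [-0.1211 -0.1395] yaw -18.32 tilt -1.0 F [ 0.7 -1.   1.7] open 0.0517
  units dx -2.28 dy 1.94 dz 0.01 twist -2.69
```

Request:
step_arm(
  increments=[0,0,0,-0.67,0,0,0,-0.67,0,0,0,-0.67,0,0,0,-0.68,-0.2,0.18,0,0,-0.2,0.18,0,0,-0.2,0.18,0,0,-0.2,0.18,0,0,-0.2,0.18,0,0,-0.2,0.18,0,0,-0.2,0.18,0,0,-0.2,0.18,0,0,-0.2,0.18,0,0,-0.2,0.18,0,0,-0.2,0.14,0,0,-0.08,0,0,0,-0.05,0,0,0,0,0,0,0],
)

```text
clock: 17.37
tcp_pos: [0.6498, -0.1074, 0.0085]
ee_rot: [-0.206, -3.127, -0.002]
force: [-15.0, 4.7, 15.8]
opening: 0.0517
grasp_force: 30.0
```

Request:
step_arm(
  increments=[-0.05,0,0,0,-0.03,0,0,0],
)

```text
clock: 17.53
tcp_pos: [0.65, -0.1074, 0.0084]
ee_rot: [-0.206, -3.121, -0.004]
force: [-28.5, 5.2, 27.1]
opening: 0.0517
grasp_force: 30.0
```

```bash
python3 - <<'E'
from h import *
plan(fence(-.080,-.062-.026-.035),.008,-7.56)
E
```

```text
t 17.53 tcp [ 0.65   -0.1074  0.0084] rel [-0.0314 -0.0609] yaw -7.54 tilt -0.9999 F [-28.5   5.2  27.1] open 0.0517
  units dx 1.22 dy -1.55 dz 0.01 twist 0.01
```

Request:
step_arm(
  increments=[0.08,0,0,0,0,0,0,0,0,0,0,0,0,0,0,0,0,0,-0.3,0,0,0,-0.4,0,0,0,-0.4,0],
  fingers=0.25,
)

```text
clock: 18.12
tcp_pos: [0.6527, -0.1086, 0.0525]
ee_rot: [-0.207, -3.134, -0.0]
force: [0.1, -0.6, 0.6]
opening: 0.0654
grasp_force: 0.0
```

Request:
step_arm(
  increments=[0.28,-0.38,0,0,0.28,-0.38,0,0,0.28,-0.37,0,0,0.28,-0.37,0,0,0,0,0,0,0,0,0,0,0,0,0,0,0,0,0,0,0,0,0.3,0,0,0,0.3,0,0,0,0.3,0,0,0,0.2,0,0,0,0,0],
  fingers=1,
)

```text
clock: 19.2
tcp_pos: [0.598, -0.1609, 0.0041]
ee_rot: [-0.206, -3.129, -0.003]
force: [-0.7, 0.2, -0.6]
opening: 0.0006
grasp_force: 0.0
```

```bash
python3 - <<'E'
from h import *
plan(fence(-.078,.143-.156-.015),.008,-7.56)
shot("top","pics/top2.png")
for d in optics.find_in("blade_a","top")[:5]: print(np.round(d["point"],4),round(d["confidence"],2),np.round(rel(d["point"][:2]),4))
E
```

```text
t 19.2 tcp [ 0.598  -0.1609  0.0041] rel [-0.0758 -0.1208] yaw -7.55 tilt -1.0 F [-0.7  0.2 -0.6] open 0.0006
  units dx 0.05 dy 2.32 dz -0.10 twist 0.00
[ 0.6897 -0.4092  0.0191] 0.9 [ 0.0477 -0.3548]
[0.3307 0.3639 0.018 ] 0.79 [-0.4099  0.3643]
[ 0.6155 -0.026   0.0263] 0.6 [-0.0763  0.0153]
```

Request:
step_arm(
  increments=[0,0.12,0,0,0,0.12,0,0,0,0.12,0,0,0,0.12,0,0,0,0.12,0,0,0,0.12,0,0,0,0.12,0,0,0,0.12,0,0,0,0.12,0,0,0,0.12,0,0,0,0.12,0,0,0,0.12,0,0,0,0.12,0,0,0,0.12,0,0,0,0.12,0,0,0,0.12,0,0,0,0.12,0,0,0,0,0,0],
)

```text
clock: 20.8
tcp_pos: [0.6115, -0.0814, 0.0082]
ee_rot: [0.206, 3.134, -0.002]
force: [-0.0, -5.3, 1.7]
opening: 0.0007
grasp_force: 2.6
```

```bash
python3 - <<'E'
from h import *
plan(fence(-.078,.143-.156-.015),.008,-7.56)
im=cv2.cvtColor(optics.read_camera("top"),cv2.COLOR_RGB2BGR)[118:240,250:416]
cv2.imwrite("pics/top3.png",cv2.resize(im,None,fx=4.8,fy=4.8,interpolation=cv2.INTER_CUBIC))
E
```

```text
t 20.8 tcp [ 0.6115 -0.0814  0.0082] rel [-0.0729 -0.0401] yaw -7.53 tilt -1.0 F [-0.  -5.3  1.7] open 0.0007
  units dx 0.13 dy 0.30 dz 0.01 twist 0.01
```

View pics/top3.png

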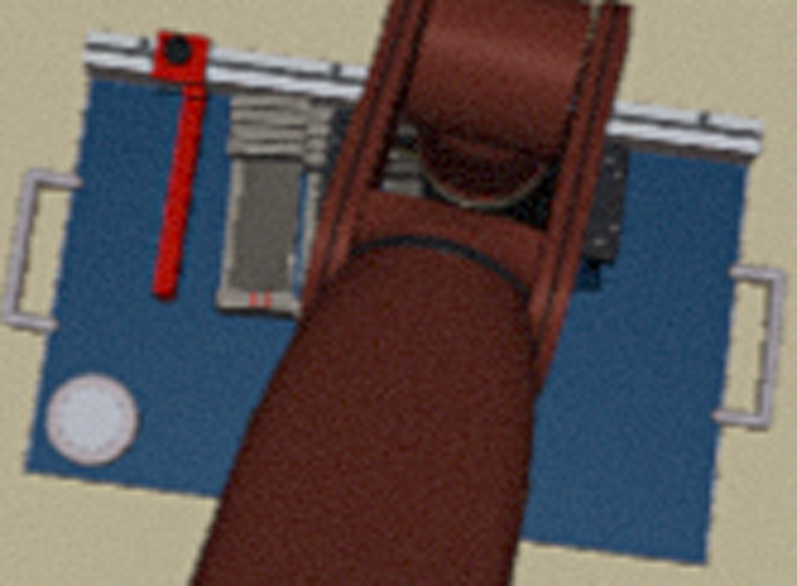

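The picture shows c touching its neighbour at the root, with roots at the fence. About 12–16 mm remains between c, at (230,95), and the stop face at (207,88). I'll keep pushing slowly.

Request:
step_arm(
  increments=[0,0.08,0,0,0,0.08,0,0,0,0.08,0,0,0,0,0,0],
)

```text
clock: 21.18
tcp_pos: [0.6131, -0.0722, 0.0083]
ee_rot: [0.207, 3.134, -0.002]
force: [0.8, -6.4, 0.9]
opening: 0.0004
grasp_force: 3.0
```

Request:
step_arm(
  increments=[0,0.05,0,0,0,0.05,0,0,0,0,0,0],
)

```text
clock: 21.43
tcp_pos: [0.6136, -0.0686, 0.0083]
ee_rot: [0.207, 3.134, -0.003]
force: [0.3, -7.9, 2.0]
opening: 0.0005
grasp_force: 3.4
```

Request:
step_arm(
  increments=[0,0.05,0,0,0,0.05,0,0,0,0,0,0],
)

```text
clock: 21.68
tcp_pos: [0.6141, -0.0648, 0.0083]
ee_rot: [0.207, 3.134, -0.003]
force: [0.2, -7.3, 1.4]
opening: 0.0007
grasp_force: 3.7
```

Request:
step_arm(
  increments=[0,0.04,0,0,0,0.04,0,0,0,0,0,0],
)

```text
clock: 21.93
tcp_pos: [0.6138, -0.0641, 0.0083]
ee_rot: [-0.206, -3.135, 0.009]
force: [-2.5, -16.7, 1.4]
opening: -0.0
grasp_force: 8.2
```

Request:
step_arm(
  increments=[0,0.05,0,0,0,0.02,0,0,0,0,0,0],
)

```text
clock: 22.18
tcp_pos: [0.6135, -0.0636, 0.0083]
ee_rot: [-0.206, -3.133, 0.014]
force: [-5.8, -24.1, 3.0]
opening: 0.0002
grasp_force: 12.1
```

```bash
python3 - <<'E'
from h import *
plan(fence(-.078,.143-.156-.015),.008,-7.56)
E
```

```text
t 22.18 tcp [ 0.6135 -0.0636  0.0083] rel [-0.0733 -0.0223] yaw -7.51 tilt -1.0 F [ -5.8 -24.1   3. ] open 0.0002
  units dx 0.12 dy -0.14 dz 0.01 twist 0.01
```

Request:
step_arm(
  increments=[0,-0.2,0,0,0,-0.2,0,0,0,0,-0.4,0,0,0,-0.4,0,0,0,-0.3,0,0.5,0.27,0,0,0.5,0.27,0,0,0.5,0.27,0,0,0.5,0.27,0,0,0.5,0.27,0,0,0.1,0,0,0,0,0,0.3,0,0,0,0.3,0,0,0,0.3,0,0,0,0.2,0,0,0,0,0,0,0,0,0],
)

```text
clock: 23.6
tcp_pos: [0.5156, -0.0067, 0.0066]
ee_rot: [-0.208, -3.132, -0.0]
force: [-0.1, -0.3, -0.2]
opening: 0.0008
grasp_force: 0.0
```

```bash
python3 - <<'E'
from h import *
plan(fence(-.161,.016),.008,-7.56)
E
```

```text
t 23.6 tcp [ 0.5156 -0.0067  0.0066] rel [-0.1778  0.0213] yaw -7.59 tilt -1.0 F [-0.1 -0.3 -0.2] open 0.0008
  units dx -0.42 dy -0.13 dz -0.04 twist -0.01
```

Request:
step_arm(
  increments=[-0.1,0,0,0,-0.1,0,0,0,-0.1,0,0,0,-0.05,0,0,0,-0.05,0,0,0,0,0,0,0],
)

```text
clock: 24.1
tcp_pos: [0.5281, -0.008, 0.0077]
ee_rot: [-0.205, -3.125, -0.001]
force: [-16.7, 0.6, 14.9]
opening: 0.0007
grasp_force: 8.6
```

Request:
step_arm(
  increments=[-0.05,0,0,0,-0.05,0,0,0,0,0,0,0],
)

```text
clock: 24.35
tcp_pos: [0.5282, -0.008, 0.0072]
ee_rot: [-0.204, -3.116, -0.001]
force: [-29.7, 1.6, 26.1]
opening: 0.0004
grasp_force: 15.2
```

Request:
step_arm(
  increments=[0.2,0,0,0,0.2,0,0,0,0,0.43,0,0,0,0.43,0,0,0,0.43,0,0,0,0,0,0,-0.1,0,0,0,-0.1,0,0,0,-0.1,0,0,0,-0.05,0,0,0,0,0,0,0],
)

```text
clock: 25.27
tcp_pos: [0.5353, 0.0434, 0.0071]
ee_rot: [-0.206, -3.122, -0.003]
force: [-20.3, 8.3, 16.1]
opening: 0.0005
grasp_force: 10.6
```

Request:
step_arm(
  increments=[0.2,0,0,0,0.2,0,0,0,0,0.43,0,0,0,0.43,0,0,0,0.35,0,0,0,0,0,0,-0.1,0,0,0,-0.1,0,0,0,-0.1,0,0,0,-0.08,0,0,0,0,0,0,0],
)

```text
clock: 26.18
tcp_pos: [0.5422, 0.0902, 0.0073]
ee_rot: [-0.207, -3.124, -0.0]
force: [-17.1, 3.3, 15.0]
opening: 0.0008
grasp_force: 8.7
```

```bash
python3 - <<'E'
from h import *
plan(fence(-.20,.12),.1,-7.56)
E
```

```text
t 26.18 tcp [0.5422 0.0902 0.0073] rel [-0.1643  0.1208] yaw -7.59 tilt -0.9999 F [-17.1   3.3  15. ] open 0.0008
  units dx 0.89 dy -0.02 dz -2.32 twist -0.01
```

Request:
step_arm(
  increments=[0.2,0,0,0,0.1,0,0,0,0,0,-0.5,0,0,0,-0.6,0,0,-0.7,0,0,0,-0.7,0,0,-0.1,-0.7,0,0,-0.5,-0.7,0,0,-0.7,-0.7,0,0,-0.7,-0.5,0,0,-0.5,-0.3,0,0,0,0,0,0,0,0,0,0,0,0,0.3,0,0,0,0.3,0,0,0,0.3,0,0,0,0.2,0,0,0,0,0],
)

```text
clock: 27.68
tcp_pos: [0.6082, -0.0904, 0.0044]
ee_rot: [-0.205, -3.129, -0.002]
force: [-0.3, -0.1, -0.6]
opening: 0.0003
grasp_force: 0.0
```

Request:
step_arm(
  increments=[0,0.1,0,0,0,0.1,0,0,0,0.1,0,0,0,0.1,0,0,0,0.1,0,0,0,0.05,0,0,0,0.05,0,0,0,0,0,0],
)

```text
clock: 28.35
tcp_pos: [0.6144, -0.0675, 0.0081]
ee_rot: [0.206, 3.135, 0.0]
force: [-0.5, 0.4, 0.8]
opening: 0.0002
grasp_force: 0.0
```

```bash
python3 - <<'E'
from h import *
plan(fence(-.075,-.022),.008,-7.56)
E
```

```text
t 28.35 tcp [ 0.6144 -0.0675  0.0081] rel [-0.0719 -0.026 ] yaw -7.53 tilt -1.0 F [-0.5  0.4  0.8] open 0.0002
  units dx 0.08 dy 0.10 dz 0.00 twist 0.01
```

Request:
step_arm(
  increments=[0,0.05,0,0,0,0.05,0,0,0,0.05,0,0,0,0.03,0,0,0,0,0,0],
)

```text
clock: 28.77
tcp_pos: [0.6147, -0.0639, 0.008]
ee_rot: [-0.206, -3.134, 0.008]
force: [-2.4, -10.5, 0.6]
opening: 0.0004
grasp_force: 5.6
```

Request:
step_arm(
  increments=[0,-0.3,0,0,0,-0.3,0,0,0,0,-0.5,0,0,0,-0.8,0,0,0,-0.8,0,0.4,-0.8,-0.4,0,0.4,-0.9,0,0,0.4,-0.9,0,0,0.4,-0.9,0,0,0.4,-0.9,0,0,0.4,-0.9,0,0,0.4,-0.9,0,0,0.4,-0.9,0,0,0,0,0,0],
)

```text
clock: 29.93
tcp_pos: [0.4441, -0.3556, 0.1084]
ee_rot: [-0.216, -3.134, 0.005]
force: [0.1, 0.7, 0.1]
opening: 0.0003
grasp_force: 0.0
```

```bash
python3 - <<'E'
from h import *
plan(fence(-.2,-.3),.1)
im=cv2.cvtColor(optics.read_camera("top"),cv2.COLOR_RGB2BGR)[118:240,250:416]
cv2.imwrite("pics/top4.png",cv2.resize(im,None,fx=4.8,fy=4.8,interpolation=cv2.INTER_CUBIC))
E
```

```text
t 29.93 tcp [ 0.4441 -0.3556  0.1084] rel [-0.2028 -0.334 ] yaw -7.89 tilt -1.0 F [0.1 0.7 0.1] open 0.0003
  units dx -0.07 dy 0.85 dz 0.21 twist -0.00
```

View pics/top4.png

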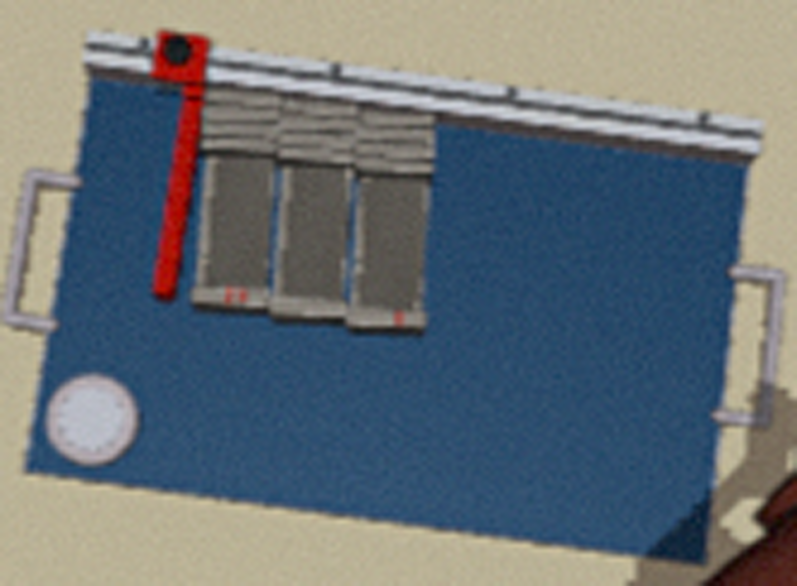

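The final-stage view shows the row in place, but turned about 0.08 rad. c's left edge runs (203,95)→(192,300) while the stop face runs (207,88)→(178,298), so the tips lag to the right. I'll push sideways at b's shroud to square the row against the stop, then seat the roots again.

Request:
step_arm(
  increments=[-0.12,0.58,0,0,-0.12,0.58,0,0,-0.12,0.58,0,0,-0.12,0.58,0,0,-0.12,0.58,0,0,-0.12,0.58,0,0,-0.12,0.58,0,0,-0.12,0.58,0,0,-0.12,0.58,0,0,-0.12,0.58,0,0,-0.12,0.58,0,0,-0.12,0.58,0,0,0,0,0,0,0,0,0,0],
)

```text
clock: 31.15
tcp_pos: [0.5417, -0.079, 0.1078]
ee_rot: [-0.202, -3.135, -0.001]
force: [0.7, -0.3, 0.5]
opening: 0.0005
grasp_force: 0.0
```

```bash
python3 - <<'E'
from h import *
plan(fence(-.143,-.050),.008,-7.56)
# numeric edge fit of the row from the top crop is by detector here
for n in ["blade_a"]:
    for d in optics.find_in(n,"top")[:5]: print(np.round(d["point"],4),round(d["confidence"],2),np.round(rel(d["point"][:2]),4))
E
```

```text
t 31.15 tcp [ 0.5417 -0.079   0.1078] rel [-0.1425 -0.0469] yaw -7.37 tilt -1.0 F [ 0.7 -0.3  0.5] open 0.0005
  units dx 0.01 dy -0.08 dz 2.50 twist 0.05
[0.6216 0.0174 0.0229] 0.84 [-0.0759  0.0591]
[ 0.6877 -0.4088  0.0185] 0.81 [ 0.0457 -0.3547]
[ 0.6127 -0.0262  0.0222] 0.8 [-0.079   0.0147]
[0.6307 0.0705 0.0252] 0.78 [-0.0739  0.113 ]
[0.3311 0.3659 0.0174] 0.69 [-0.4098  0.3664]
```

Request:
step_arm(
  increments=[0,0,0.5,0,0,0,0.7,0,0,0,0.7,0,0,0,0.4,0,0,0,0.2,0,0,0,0,0,0,0.08,0,0,0,0.08,0,0,0,0.08,0,0,0,0.08,0,0,0,0.08,0,0,0,0,0,0],
)

```text
clock: 32.2
tcp_pos: [0.5443, -0.0645, 0.0087]
ee_rot: [0.206, 3.133, -0.001]
force: [0.6, -0.4, 0.2]
opening: 0.0002
grasp_force: 0.1
```

Request:
step_arm(
  increments=[0,0.05,0,0,0,0.05,0,0,0,0,0,0],
)

```text
clock: 32.45
tcp_pos: [0.5441, -0.0626, 0.0085]
ee_rot: [-0.206, -3.135, 0.005]
force: [-2.5, -6.3, 3.6]
opening: 0.0006
grasp_force: 3.9
```

Request:
step_arm(
  increments=[0,0.05,0,0,0,0.05,0,0,0,0,0,0],
)

```text
clock: 32.7
tcp_pos: [0.544, -0.0593, 0.0085]
ee_rot: [-0.206, -3.133, 0.006]
force: [-6.1, -9.7, 5.0]
opening: 0.0004
grasp_force: 5.4
```

```bash
python3 - <<'E'
from h import *
plan(fence(-.143,-.0225),.008,-7.56)
E
```

```text
t 32.7 tcp [ 0.544  -0.0593  0.0085] rel [-0.1428 -0.0271] yaw -7.52 tilt -1.0 F [-6.1 -9.7  5. ] open 0.0004
  units dx 0.01 dy 0.11 dz 0.01 twist 0.01
```

Request:
step_arm(
  increments=[0,0.06,0,0,0,0.06,0,0,0,0,0,0],
)

```text
clock: 32.95
tcp_pos: [0.5443, -0.0548, 0.0085]
ee_rot: [-0.206, -3.133, 0.007]
force: [-6.4, -10.1, 6.2]
opening: 0.0003
grasp_force: 6.4
```

Request:
step_arm(
  increments=[0,0.06,0,0,0,0.06,0,0,0,0,0,0],
)

```text
clock: 33.2
tcp_pos: [0.5445, -0.0507, 0.0084]
ee_rot: [-0.205, -3.132, 0.008]
force: [-8.7, -14.5, 7.9]
opening: 0.0004
grasp_force: 7.9
```

Request:
step_arm(
  increments=[0,0.05,0,0,0,0.05,0,0,0,0,0,0],
)

```text
clock: 33.45
tcp_pos: [0.5444, -0.0504, 0.0085]
ee_rot: [-0.204, -3.131, 0.017]
force: [-12.5, -28.9, 8.8]
opening: 0.0007
grasp_force: 15.4
```

```bash
python3 - <<'E'
from h import *
plan(fence(-.143,-.0225),.008,-7.56)
im=shot("top","pics/top5.png")
g=cv2.cvtColor(im,cv2.COLOR_RGB2BGR)[118:190,275:360].astype(int)
# red stop right edge & blade c left edge per row (blue = liner gap)
b=(g[...,0]-g[...,2]>25); red=(g[...,2]-g[...,1]>50)
for v in range(20,66,4): 
    r_=np.where(red[v])[0]; print(v+118,"red",(r_.min()+275,r_.max()+275) if len(r_) else None,"liner",[c+275 for c in np.where(np.diff(b[v].astype(int)))[0]])
E
```

```text
t 33.45 tcp [ 0.5444 -0.0504  0.0085] rel [-0.1435 -0.0182] yaw -7.44 tilt -0.9999 F [-12.5 -28.9   8.8] open 0.0007
  units dx -0.01 dy -0.11 dz 0.01 twist 0.03
138 red (np.int64(288), np.int64(291)) liner [np.int64(287)]
142 red (np.int64(287), np.int64(342)) liner [np.int64(286)]
146 red (np.int64(287), np.int64(345)) liner [np.int64(285)]
150 red (np.int64(286), np.int64(357)) liner [np.int64(285)]
154 red (np.int64(285), np.int64(355)) liner [np.int64(284), np.int64(305), np.int64(306)]
158 red (np.int64(285), np.int64(355)) liner [np.int64(283), np.int64(304), np.int64(305)]
162 red (np.int64(284), np.int64(351)) liner [np.int64(283), np.int64(304), np.int64(305)]
166 red (np.int64(284), np.int64(316)) liner [np.int64(282), np.int64(303), np.int64(304)]
170 red (np.int64(283), np.int64(287)) liner [np.int64(282), np.int64(302), np.int64(304)]
174 red (np.int64(282), np.int64(286)) liner [np.int64(281), np.int64(302), np.int64(303)]
178 red (np.int64(282), np.int64(355)) liner [np.int64(280), np.int64(317), np.int64(319)]
182 red None liner [np.int64(296)]
```

Side push firmed up at 29 N. The numbers show no liner between the stop and c down to the tip, and the c–a joint now runs parallel to the stop. Next I'll re-seat the roots with gentle pushes on the tips.

Request:
step_arm(
  increments=[0,-0.2,0,0,0,-0.2,0,0,0,0,-0.4,0,0,0,-0.4,0,0,0,-0.3,0,0.4,0.4,0,0,0.4,0.4,0,0,0.1,0.4,0,0,0,0,0,0,0,0,0.3,0,0,0,0.3,0,0,0,0.3,0,0,0,0.2,0,0,0,0,0,-0.05,0,0,0,-0.05,0,0,0,-0.05,0,0,0,0,0,0,0],
)

```text
clock: 35.0
tcp_pos: [0.5222, -0.0083, 0.0087]
ee_rot: [0.207, 3.133, -0.0]
force: [0.0, 0.4, 0.2]
opening: 0.0004
grasp_force: 0.0
```

```bash
python3 - <<'E'
from h import *
plan(fence(-.1645,.018),.008,-7.56)
E
```

```text
t 35.0 tcp [ 0.5222 -0.0083  0.0087] rel [-0.1711  0.0206] yaw -7.57 tilt -1.0 F [0.  0.4 0.2] open 0.0004
  units dx -0.16 dy -0.06 dz 0.02 twist -0.00
```

Request:
step_arm(
  increments=[-0.05,0,0,0,-0.05,0,0,0,-0.05,0,0,0,-0.04,0,0,0,-0.04,0,0,0,0,0,0,0],
)

```text
clock: 35.5
tcp_pos: [0.5302, -0.0091, 0.0079]
ee_rot: [-0.207, -3.135, -0.0]
force: [-0.6, -0.2, -0.3]
opening: 0.0006
grasp_force: 0.0
```

Request:
step_arm(
  increments=[0.2,0,0,0,0.1,0,0,0,0,0.43,0,0,0,0.43,0,0,0,0.43,0,0,0,0,0,0,-0.1,0,0,0,-0.1,0,0,0,-0.05,0,0,0,-0.05,0,0,0,0,0,0,0],
)

```text
clock: 36.42
tcp_pos: [0.5374, 0.0413, 0.008]
ee_rot: [0.209, 3.134, -0.0]
force: [-0.8, 0.4, 0.4]
opening: 0.0003
grasp_force: 0.0
```

Request:
step_arm(
  increments=[0.2,0,0,0,0.1,0,0,0,0,0.43,0,0,0,0.43,0,0,0,0.35,0,0,0,0,0,0,-0.1,0,0,0,-0.1,0,0,0,-0.05,0,0,0,-0.05,0,0,0,0,0,0,0],
)

```text
clock: 37.33
tcp_pos: [0.5437, 0.0893, 0.008]
ee_rot: [0.209, 3.134, -0.0]
force: [0.3, 0.3, 0.1]
opening: 0.0002
grasp_force: 0.0
```

```bash
python3 - <<'E'
from h import *
plan(fence(-.1645,.12),.008,-7.56)
E
```

```text
t 37.33 tcp [0.5437 0.0893 0.008 ] rel [-0.1626  0.1201] yaw -7.61 tilt -1.0 F [0.3 0.3 0.1] open 0.0002
  units dx 0.05 dy -0.00 dz 0.00 twist -0.01
```

Request:
step_arm(
  increments=[-0.05,0,0,0,-0.05,0,0,0,-0.04,0,0,0,0,0,0,0],
)

```text
clock: 37.67
tcp_pos: [0.5453, 0.0893, 0.0073]
ee_rot: [-0.207, -3.127, 0.001]
force: [-11.6, 1.3, 10.2]
opening: 0.0003
grasp_force: 5.9
```

Request:
step_arm(
  increments=[-0.03,0,0,0,-0.03,0,0,0,0,0,0,0],
)

```text
clock: 37.92
tcp_pos: [0.5452, 0.0893, 0.0072]
ee_rot: [-0.206, -3.122, 0.001]
force: [-19.9, 0.3, 18.8]
opening: 0.0005
grasp_force: 10.3
```

```bash
python3 - <<'E'
from h import *
plan(fence(-.1595,.12),.008,-7.56)
E
```

```text
t 37.92 tcp [0.5452 0.0893 0.0072] rel [-0.1611  0.1203] yaw -7.55 tilt -0.9999 F [-19.9   0.3  18.8] open 0.0005
  units dx -0.04 dy -0.01 dz -0.02 twist 0.00
```

Request:
step_arm(
  increments=[0.2,0,0,0,0.1,0,0,0,0,-0.43,0,0,0,-0.43,0,0,0,-0.4,0,0,0,0,0,0,-0.1,0,0,0,-0.1,0,0,0,-0.05,0,0,0,-0.05,0,0,0,0,0,0,0],
)

```text
clock: 38.83
tcp_pos: [0.5383, 0.0401, 0.0068]
ee_rot: [-0.204, -3.12, 0.001]
force: [-22.9, -0.3, 18.3]
opening: 0.0003
grasp_force: 11.2
```

```bash
python3 - <<'E'
from h import *
plan(fence(-.161,.07),.008,-7.56)
E
```

```text
t 38.83 tcp [0.5383 0.0401 0.0068] rel [-0.1615  0.0707] yaw -7.49 tilt -0.9999 F [-22.9  -0.3  18.3] open 0.0003
  units dx -0.01 dy -0.02 dz -0.03 twist 0.02
```

Request:
step_arm(
  increments=[0.2,0,0,0,0.1,0,0,0,0,-0.43,0,0,0,-0.43,0,0,0,-0.4,0,0,0,0,0,0,-0.1,0,0,0,-0.1,0,0,0,-0.05,0,0,0,-0.05,0,0,0,0,0,0,0],
)

```text
clock: 39.75
tcp_pos: [0.5314, -0.0095, 0.0067]
ee_rot: [-0.204, -3.119, -0.0]
force: [-25.0, -1.3, 21.1]
opening: 0.0004
grasp_force: 12.1
```

```bash
python3 - <<'E'
from h import *
plan(fence(-.161,.018),.008,-7.56)
E
```

```text
t 39.75 tcp [ 0.5314 -0.0095  0.0067] rel [-0.1618  0.0206] yaw -7.47 tilt -0.9999 F [-25.   -1.3  21.1] open 0.0004
  units dx -0.02 dy -0.07 dz -0.03 twist 0.02
```

Request:
step_arm(
  increments=[0.2,0,0,0,0.2,0,0,0,0,0,-0.6,0,0,0,-0.9,0,0,0,-0.9,0,0.3,-0.9,0,0,0.3,-0.9,0,0,0,-0.9,0,0,0,-0.9,0,0,0,-0.9,0,0,0,-0.9,0,0,0,-0.9,0,0,0,-0.9,0,0,0,-0.9,0,0,0,0,0,0,0,0,0,0],
)

```text
clock: 41.08
tcp_pos: [0.4559, -0.3284, 0.1041]
ee_rot: [0.211, 3.133, -0.001]
force: [-0.7, 0.2, 0.1]
opening: 0.0006
grasp_force: 0.0
```

```bash
python3 - <<'E'
from h import *
plan(fence(-.2,-.3),.1)
im=np.mean([optics.read_camera("top") for _ in range(4)],0); g=im[...,::-1]
b=cv2.resize((g[...,0]-g[...,2]).astype(np.float32),None,fx=4,fy=4,interpolation=cv2.INTER_LINEAR)  # blueness, subpixel
up=lambda c:(c+.5)/4-.5
# b's right edge over rows; tip edge over columns
R_=[];T_=[]
for v in range(146,190,3):
    row=b[int((v+.5)*4)]; c0=int(330*4)
    seg=row[c0:int(352*4)]; k=np.where(seg<20)[0]
    if len(k): R_.append((up(c0+k.max()),v))
print("right edge px",np.round(R_,1).tolist())
for c in range(291,338,3):
    col=b[int(165*4):int(195*4),int((c+.5)*4)]; k=np.where(col<20)[0]
    if len(k): T_.append((c,up(165*4+k.max())))
print("tip px",np.round(T_,1).tolist())
for u,v in R_: print(np.round(rel(px2w("top",u,v,.04)[:2]),4),end=" ")
print()
for u,v in T_: print(np.round(rel(px2w("top",u,v,.025)[:2]),4),end=" ")
print()
for d in optics.find_in("blade_a","top")[:6]: print(np.round(d["point"],4),round(d["confidence"],2),np.round(rel(d["point"][:2]),4))
E
```

```text
t 41.08 tcp [ 0.4559 -0.3284  0.1041] rel [-0.1947 -0.3054] yaw -7.72 tilt -1.0 F [-0.7  0.2  0.1] open 0.0006
  units dx 0.13 dy 0.14 dz 0.10 twist -0.00
right edge px [[339.4, 146.0], [339.1, 149.0], [338.6, 152.0], [338.1, 155.0], [336.9, 158.0], [336.6, 161.0], [335.9, 164.0], [335.6, 167.0], [335.1, 170.0], [334.6, 173.0], [334.6, 176.0], [334.1, 179.0], [334.1, 182.0], [334.1, 185.0]]
tip px [[291.0, 181.1], [294.0, 181.4], [297.0, 181.9], [300.0, 182.4], [303.0, 182.6], [306.0, 183.1], [309.0, 183.6], [312.0, 183.9], [315.0, 184.4], [318.0, 184.9], [321.0, 185.1], [324.0, 185.6], [327.0, 185.9], [330.0, 186.4], [333.0, 186.6]]
[-0.0209 -0.0102] [-0.0309 -0.0107] [-0.041  -0.0103] [-0.0511 -0.0099] [-0.0615 -0.0072] [-0.0714 -0.0076] [-0.0816 -0.0065] [-0.0914 -0.0069] [-0.1014 -0.0065] [-0.1113 -0.0062] [-0.121  -0.0074] [-0.1309 -0.007 ] [-0.1406 -0.0083] [-0.1502 -0.0095] 
[-0.1524  0.129 ] [-0.1519  0.1194] [-0.1523  0.1096] [-0.1527  0.0999] [-0.1523  0.0903] [-0.1526  0.0805] [-0.153   0.0708] [-0.1526  0.0612] [-0.153   0.0514] [-0.1533  0.0417] [-0.1529  0.0321] [-0.1533  0.0224] [-0.1528  0.0128] [-0.1532  0.003 ] [-0.1528 -0.0066] 
[ 0.6131 -0.0222  0.022 ] 0.91 [-0.0792  0.0187]
[ 0.6962 -0.4033  0.0151] 0.91 [ 0.0534 -0.3481]
[0.6324 0.0771 0.0229] 0.73 [-0.0731  0.1197]
[0.3329 0.3656 0.0159] 0.65 [-0.408   0.3663]
[0.6245 0.0225 0.0263] 0.56 [-0.0737  0.0646]
```

The tip ends form one line parallel to the fence (x −0.1525 ± 0.0007). The right edge is square: −0.010 at the root and about −0.009 at the shroud. The row width reaches to the stop. Handing in.

```bash
python3 -c "
from station import r
print(r.sign_off())"
```

```text
the job is handed in; nothing more can be done
None
```

I handed the job in at about 41 s. The three blades lie in a closed, square row against the back fence and the red stop, judging by the contact forces and the top-camera measurements; sign-off returned no verdict.

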